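# Seat the keyed lead hanger in the cart socket and hold it down

### The job

The recorder cart is being refitted after disinfection: lift the lead hanger that has the cradle arm and the keyed shaft out of the drying stand, put its shaft into the round socket, turn it until the key slips into the keyway, and keep pushing down against the spring in the socket until its collar sits flush on the socket's top. Finish while you are still gripping the hanger and holding it pressed fully home, as a colleague will then tighten the clamp; do not let go. Leave the spare hanger, the jar, the limb clamp and the dish where they are.

Things in the scene. Friction and masses are not known exactly. Their poses are not given: they have to be found in the camera images.
- hanger: The hanger to fit, loose, 0.3 kg, upright in one of the stand's holes. Origin: centre of the shaft's lower end, z up. Steel shaft 18 mm in diameter, z = 0 to 55 mm (lowest 4 mm tapered to 13), plain round below the key; collar 44 mm in diameter, z = 55 to 63; grey grip block above it; one flat grey arm along +x, 12 mm wide, z = 64 to 74 mm, ending in a cradle.
- hanger_grip (a point): Where to put the TCP: on the hanger's axis, 103 mm above its lower end, 22 mm below the top of the upright grip block (26 mm along x, 28 mm along y, z = 63 to 125 mm). Grip from above across the two y faces (28 mm wide), tips above the arm. Axes as hanger.
- hanger_key (a point): Middle of the steel key's outer face, on the shaft's +x side, below the arm: the key is 6 mm wide, reaches 15 mm from the shaft's axis and runs from z = 15 to 50 mm of hanger. Axes as hanger.
- hanger_cradle (a point): Middle of the cradle at the arm's end, 78 mm from the axis along the hanger's +x: a crossbar 50 mm wide along y with two prongs up to z = 93 mm of hanger.
- socket: Fixed socket (hub): 100 x 100 x 10 mm grey base, a grey clamp ring with a black lever on its -x side, and in it a round aluminium sleeve 56 mm across, clamped, top at z = 80 mm. Origin under its centre, z up. The sleeve has a bore 20 mm in diameter and one keyway 8 mm wide, reaching 16.5 mm from the axis, over the full depth, facing the socket's +x give or take 0.3 rad.
- socket_mouth (a point): Centre of the bore in the plane of the sleeve's top, 80 mm above the work surface; axes as socket. The keyway's exact direction is not reported: it lies within 0.3 rad of this x axis either way; see it, or rest the key on the rim, turn and feel it drop in (it fits over some 0.12 rad). The sleeve stays put.
- seat (a joint): Spring-loaded steel disc inside the bore, in m: 0 = up, its face 40 mm below the socket's top; grows as it is pushed down, to 0.017 at most. About 5 N to start it and 0.6 N more per mm. The shaft's end rests on it without pressing it when only the hanger's weight acts; with the collar flush on the socket it reads 0.015 and pushes up with about 14 N.
- stand: Fixed aluminium drying stand: plate 90 x 220 x 8 mm on four legs, top at 85 mm above the work surface, open at the sides. Origin under its centre, long side along its y. Two holes 33 mm in diameter at y = +60 and -60 mm; each hanger hangs by its collar on the plate, its shaft's end 30 mm above the work surface.
- spare: Bystander: the spare hanger in the stand's other hole, same shaft and collar but without key and arm, with a round grey knob 28 mm in diameter, 113 mm tall in all. Origin at the centre of the shaft's lower end. Leave it.
- gel_jar: Bystander: clear jar with a white lid and paper label, 52 mm in diameter, 65 mm tall, loose. Origin at the centre of its underside.
- limb_clamp: Bystander: grey limb electrode clamp, 75 x 14 x 30 mm, loose. Origin under its centre.
- dish: Bystander: open steel dish 140 x 80 x 30 mm, loose. Origin under its centre.
Things that resemble listed ones, but are neither listed nor needed, are in the scene too. Of the things like the hanger, leave any that is orange; of the rest the smaller one is meant.

How it is judged:
By the outcome, as a careful person would: the job done as asked, in the order asked, and still so for the second after the job is handed in, while the arm keeps its last pose, push and grip.
It also fails if it takes over 48 s, if anything falls off the work surface, if the arm or the gripper's body presses on something with over 40 N, if the wrist force passes 120 N, or if a joint passes its speed limit or range.

### The arm

A 6-joint arm with a two-finger parallel gripper is mounted at the origin on the work surface. World frame = base frame: x ahead of the robot, y to its left, z up, the work surface at z = 0. Lengths are in m, angles in rad, forces in N, time in s.
With the tool pointing down it reaches from about 0.35 to 0.8 m from the base axis. Payload 7.3 kg.
Tool frame: the origin (TCP) lies between the finger pads, 19 mm behind the fingertips; this is the grasp point; z points along the fingers, y is the line along which they close (so a half turn about z gives the same grasp; the last joint's range is limited). The gripper opens to 85 mm and grips with 20 to 120 N. Pads are 22 mm wide; open, the fingers measure 114 mm over their backs; the gripper's body (76 mm by 85 mm) begins 54 mm behind the grasp point. The pads swing forward as they close: fully open they stand 13 mm farther back than shut.
Start: joints at [-1.292, 0.342, 1.524, -0, 1.275, -0.146], TCP at [0.216, -0.478, 0.25] pointing down, gripper open.
Joint ranges: [-2.53, 2.53], [-0.77, 2.02], [0.04, 2.7], [-1, 4.14], [0.28, 2.66], [-3.11, 3.11]. Speed limits (rad/s): [2.57, 2.57, 3.14, 3.14, 3.14, 3.14].

### API

Orientations are given as a 3x3 rotation matrix whose columns are the frame's x, y, z axes.
In Python, from workcell import telemetry, optics, env gives the robot as it stands.
- The arm moves only by the shell command python3 -m crank FILE [FORCE], which reads ROWS from the file FILE. ROWS is a JSON list of rows, 1 to 10 of them, each written [opening, [dx, dy, dz], turn]: the opening from 0.0 (shut) to 1.0 (fully open), then dx, dy, dz in shares of the most that a row can go, 1 being 50 mm, then a turn about the tool's z in units of 0.1 rad; each row shifts and turns the commanded pose from where the row before left it, along the tool's axes as they then stand; what a row does not reach is not made up. A row lasts 1/10 s, in which the tool goes at most 0.05 m and 0.15 rad, less where a joint would pass 70% of its speed; a pose out of reach is approached as far as the arm can. The fingers move at their own pace and stop on an object; FORCE is the grip in N (left out, the last holds). Time passes only in rows, so rows that do not move let the fingers close. It prints the time, the measured TCP pose, the force, the opening and the grip force at its end. Input that does not fit is refused with a message, and nothing moves.
- telemetry.get_obs(): the state, without advancing time (a new reading comes with each control period).
- optics.grab_frame(name): name is "side" or "top"; returns the picture (384x512x3 uint8, red, green, blue); there is no depth.
- optics.camera_params(name): a dict with "fx", "fy", "cx", "cy" (pixels), "cam_to_world" (4x4, takes a point from camera to world coordinates). Camera axes: x right, y down, z forward; pixel columns grow to the right and rows downward; lengths in m; the calibration is good to about 2 mm. A picture is of the moment at which its call begins. camera_params takes no time and is no camera call.
- env.hand_in(): hands the job in; it is judged then, once.
The state is a dict: "t": time; "joint_pos": joint angles; "dq": joint speeds; "joint_torque": joint torques, N m; "ee_pos": TCP position; "ee_rot": TCP orientation; "wrist_force": force on the tool from outside, world axes, zero at the start; "moment": the same for the moment, N m; "opening": opening from 0.0 (shut) to 1.0 (fully open); "grip_force": force on a finger pad.
Only numpy, scipy, OpenCV 4.12 (cv2) and the standard library are available. Lean on these libraries where they do the work, as an engineer would, in place of code of your own. Each camera call takes 0.05 s, during which the arm holds its last target. There are 200 camera calls.

## Working session

There is one attempt and no reset: what is moved stays moved. The work goes in short steps, Python scripts to look and compute and a shell command to move; the robot and the scene stay as the last step left them, time stands still between calls to the robot, and variables do not carry over. Pictures are saved under pics/ and viewed, at most 10 in all, crops included, and the job is handed in when it is done.

```bash
mkdir -p pics; cat > h.py <<'E'
import numpy as np, cv2
from workcell import telemetry, optics, env
def grab(n,f):
    im=optics.grab_frame(n); cv2.imwrite('pics/'+f,im[:,:,::-1]); return im
def ray(n,u,v):
    p=optics.camera_params(n);T=np.array(p['cam_to_world'])
    d=T[:3,:3]@np.array([(u-p['cx'])/p['fx'],(v-p['cy'])/p['fy'],1]);return T[:3,3],d
def onz(n,u,v,z):
    o,d=ray(n,u,v);return o+d*(z-o[2])/d[2]
def proj(n,P):
    p=optics.camera_params(n);T=np.array(p['cam_to_world'])
    c=T[:3,:3].T@(np.array(P)-T[:3,3]);return np.round([p['fx']*c[0]/c[2]+p['cx'],p['fy']*c[1]/c[2]+p['cy']],1)
E
python3 - <<'E'
from h import *
for n in('top','side'):
    grab(n,n+'0.png');p=optics.camera_params(n);print(n,p['fx'],np.round(p['cam_to_world'],3).tolist())
o=telemetry.get_obs();print(o['t'],np.round(o['ee_rot'],3).tolist(),o['opening'])
E
```

```text
top 455.2450508954911 [[0.025, -0.998, 0.058, 0.514], [-1.0, -0.024, 0.018, 0.067], [-0.016, -0.058, -0.998, 1.259], [0.0, 0.0, 0.0, 1.0]]
side 352.25579782772024 [[0.959, -0.202, 0.2, 0.372], [-0.284, -0.69, 0.666, -0.578], [0.004, -0.695, -0.719, 0.85], [0.0, 0.0, 0.0, 1.0]]
0.1 [[0.911, 0.412, -0.0], [0.412, -0.911, 0.001], [0.0, -0.001, -1.0]] 1.0012213672366521
```

View pics/top0.png

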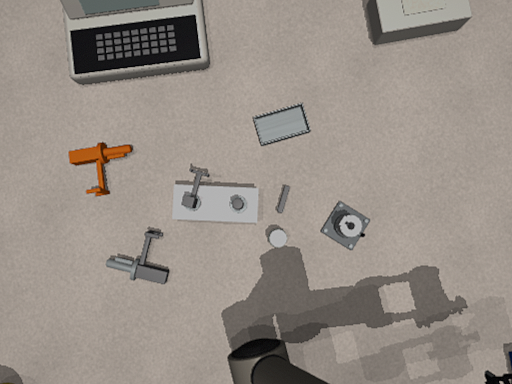

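View pics/side0.png

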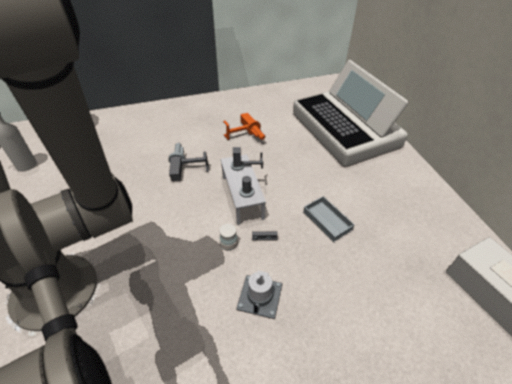

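Top view, candidates for the hanger: the orange one lying at (100,160), which I exclude; a larger grey one lying at (142,262); and the grey one upright in the stand with its grip at (191,201) and cradle at (199,172). I choose the one in the stand. The spare's knob is at (237,203), the socket at (349,226), the jar at (278,238), the clamp at (283,198) and the dish at (281,124). Next is a close crop to check the choice and look at the socket.

```bash
python3 - <<'E'
from h import *
im=cv2.imread('pics/top0.png')
a=cv2.resize(im[155:230,165:265],(800,600),interpolation=cv2.INTER_CUBIC)[:,:]
b=cv2.resize(im[195:255,310:380],(700,600),interpolation=cv2.INTER_CUBIC)
c=np.hstack([cv2.resize(a,(400,300)),cv2.resize(b,(350,300))])
s=cv2.imread('pics/side0.png')
d=np.hstack([cv2.resize(s[140:215,205:305],(400,300),interpolation=cv2.INTER_CUBIC),cv2.resize(s[265:325,225:295],(350,300),interpolation=cv2.INTER_CUBIC)])
cv2.imwrite('pics/crop1.png',np.vstack([c,d]))
E
```

```text
(no output)
```

View pics/crop1.png

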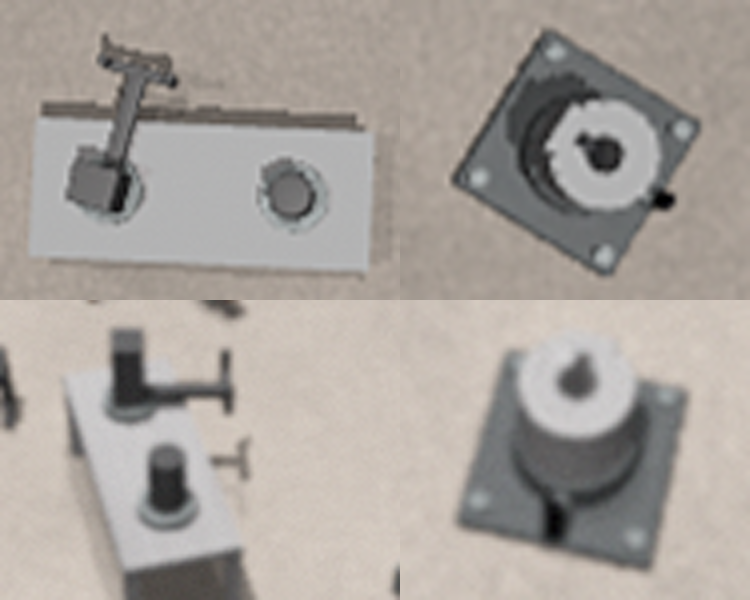

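The crop confirms the choice: the upright grey hanger in the stand's left hole, with its block top near (188,199) and its arm running up to the crossbar near (199,172). The other hole holds the spare with its round knob. The socket's keyway points up-left in the top view.

```bash
python3 - <<'E'
from h import *
def crop(n,u0,v0,u1,v1,k=8):
    im=cv2.imread(f'pics/{n}0.png',0)[v0:v1,u0:u1];return cv2.resize(im,None,fx=k,fy=k,interpolation=cv2.INTER_CUBIC)
def full(p,u0,v0,k=8): return (np.array(p,float)+.5)/k-.5+[u0,v0]
for n,(u0,v0,u1,v1),seed in(('top',(335,208,368,243),(340,214,362,238)),('side',(243,266,278,295),(0,0,0,0))):
    g=crop(n,u0,v0,u1,v1); m=(g>165).astype(np.uint8)
    m=cv2.morphologyEx(m,cv2.MORPH_OPEN,np.ones((9,9)))
    cs,h=cv2.findContours(m,cv2.RETR_CCOMP,cv2.CHAIN_APPROX_NONE)
    i=max((i for i in range(len(cs)) if h[0][i][3]<0 and h[0][i][2]>=0),key=lambda i:cv2.contourArea(cs[i]))
    P=np.array([onz(n,*full(q[0],u0,v0),.08) for q in cs[i]])[:,:2]
    c,r=cv2.minEnclosingCircle((P*1000).astype(np.float32)); e=cv2.fitEllipse((P*1000).astype(np.float32))
    j=max((j for j in range(len(cs)) if h[0][j][3]==i),key=lambda j:cv2.contourArea(cs[j]))
    Q=np.array([onz(n,*full(q[0],u0,v0),.08) for q in cs[j]])[:,:2]*1000
    d=Q-np.array(e[0]); rr=np.hypot(*d.T); far=d[rr>rr.max()-2.5].mean(0)
    print(n,'mec',c,r,'ell',e,'key ang',np.arctan2(far[1],far[0]),rr.max(), 'hole mec',cv2.minEnclosingCircle(Q.astype(np.float32)))
# base plate square orientation, z=.01 corners by bolts (top pic)
b=[onz('top',*p,.01)[:2] for p in((341+0,205.2),(366.5,221),(350.7,246.3),(325.5,230.5))]
b=np.array(b);print('bolts',b.round(4).tolist(),b.mean(0))
# hanger
im=cv2.imread('pics/top0.png');g=cv2.cvtColor(im,cv2.COLOR_BGR2GRAY)
pl=(g>172).astype(np.uint8);pl[:170]=0;pl[235:]=0;pl[:,:165]=0;pl[:,266:]=0
c=max(cv2.findContours(pl,0,1)[0],key=cv2.contourArea);bx=cv2.boxPoints(cv2.minAreaRect(c))
W=np.array([onz('top',*p,.085)[:2] for p in bx]);print('stand',W.round(4).tolist(),W.mean(0))
T=lambda u,v,z:onz('top',165+u/4-.4,155+v/4-.4,z)[:2].round(4)
print('blocktop',T(92,177,.155),'arm root',T(117,163,.104),'arm near bar',T(135,82,.104),'bar ends',T(100,58,.104),T(174,80,.104))
S=lambda u,v,z:onz('side',205+u/4-.4,140+(v-300)/4-.4,z)[:2].round(4)
print('side blocktop',S(127,340,.155),'bar',S(228,388,.104),'arm root',S(145,392,.104))
E
```

```text
top mec (509.7644348144531, -170.16525268554688) 28.428466796875 ell ((509.7408752441406, -170.9853973388672), (53.253204345703125, 54.19849395751953), 154.9084930419922) key ang 0.9995499693701229 18.599316691140654 hole mec ((511.7001647949219, -167.92343139648438), 14.995243072509766)
side mec (516.8302612304688, -149.2540283203125) 48.894569396972656 ell ((515.3900756835938, -156.04226684570312), (76.62364959716797, 87.89164733886719), 74.40625762939453) key ang -1.9415776692260052 25.0872177737917 hole mec ((512.514892578125, -166.93199157714844), 14.036109924316406)
bolts [[0.5641, -0.1585], [0.5227, -0.2284], [0.4529, -0.1863], [0.494, -0.1173]] [ 0.50840324 -0.17264752]
stand [[0.5171, 0.2899], [0.6051, 0.2889], [0.6001, 0.0698], [0.5124, 0.0718]] [0.55869472 0.18009068]
blocktop [0.5645 0.2398] arm root [0.5762 0.2322] arm near bar [0.6282 0.2224] bar ends [0.643  0.2452] [0.63   0.1975]
side blocktop [0.5591 0.2384] bar [0.635  0.2184] arm root [0.5705 0.2323]
```

Careful with the scale: shifts go in shares of 50 mm and turns go in units of 0.1 rad. That gives: -0.03 m is -0.6, 0.036 m is 0.72.

```bash
echo '[[1, [0.72, -0.6, 0], 0], [1, [0.72, -0.6, 0], 0], [1, [0.72, -0.6, 0], 0], [1, [0.72, -0.6, 0], 0], [1, [0.72, -0.6, 0], 0], [1, [0.72, -0.6, 0], 0], [1, [0.72, -0.6, 0], 0], [1, [0.72, -0.6, 0], 0], [1, [0.72, -0.6, 0], 0], [1, [0.72, -0.6, 0], 0]]' > mv.in && python3 -m crank mv.in; echo '[[1, [0.72, -0.6, 0], 0], [1, [0.72, -0.6, 0], 0], [1, [0.72, -0.6, 0], 0], [1, [0.72, -0.6, 0], 0], [1, [0.72, -0.6, 0], 0], [1, [0, 0, 0], 1.35], [1, [0, 0, 0], 1.35], [1, [0, 0, 0], 1.35], [1, [0, 0, 0], 1.35], [1, [0, 0, 0], 1.35]]' > mv.in && python3 -m crank mv.in
python3 - <<'E'
from h import *
o=telemetry.get_obs();R=o['ee_rot'];print(o['t'],o['ee_pos'],np.arctan2(R[1][0],R[0][0]),'move',np.array(R).T@(np.array([.562,.239,.25])-o['ee_pos']),o['joint_pos'])
E
```

```text
t: 1.1
ee_pos: [0.4211, -0.0547, 0.2499]
ee_rot: [[0.911, 0.412, -0.0], [0.412, -0.911, -0.0], [-0.0, 0.0, -1.0]]
wrist_force: [0.5, -0.4, 0.5]
opening: 1.0
grip_force: 0.0
t: 2.1
ee_pos: [0.5227, 0.1543, 0.2495]
ee_rot: [[0.968, -0.253, -0.001], [-0.253, -0.968, -0.0], [-0.001, 0.001, -1.0]]
wrist_force: [0.4, -0.4, 0.8]
opening: 1.0
grip_force: 0.0
2.1 [0.52269716 0.15427055 0.24945724] -0.25559116630427403 move [ 0.01660442 -0.09191306 -0.00060785] [ 1.46395837e-01  3.79731013e-01  1.46876450e+00 -9.62351093e-05
  1.29422627e+00  1.97280940e+00]
```

In the tool's units: 0.03 m is 0.6, -0.046 m is -0.92.

```bash
echo '[[1, [0.16, -0.92, 0], 0], [1, [0.172, -0.92, 0], 0], [1, [0, 0, 0.6], 0], [1, [0, 0, 0.6], 0], [1, [0, 0, 0.6], 0], [1, [0, 0, 0.52], 0], [1, [0, 0, 0], 0]]' > mv.in && python3 -m crank mv.in
python3 - <<'E'
from h import *
a=grab('top','top1.png');b=grab('side','side1.png')
c=np.hstack([cv2.resize(a[150:235,145:275],(400,262)),cv2.resize(b[120:235,190:300],(274,262))])
cv2.imwrite('pics/c2.png',c[:,:,::-1]);print(telemetry.get_obs()['ee_pos'])
E
```

```text
t: 2.8
ee_pos: [0.5593, 0.2385, 0.1297]
ee_rot: [[0.969, -0.248, -0.008], [-0.248, -0.969, -0.003], [-0.008, 0.005, -1.0]]
wrist_force: [1.0, -0.4, 0.7]
opening: 1.002
grip_force: 0.0
[0.56184784 0.23919934 0.13408246]
```

View pics/c2.png

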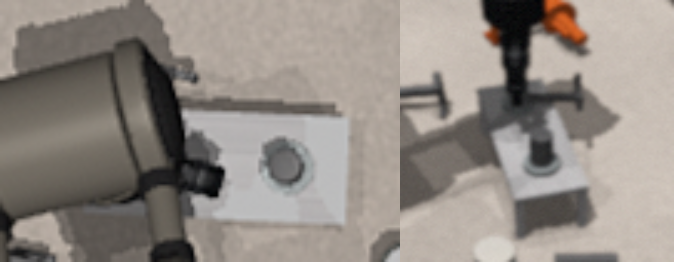

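The gripper is down around the block, with the arm to the right in the side crop (crossbar near (577,92) of the crop) and the spare clear of the fingers. Closing now.

```bash
echo '[[0, [0, 0, 0.02], 0], [0, [0, 0, 0], 0], [0, [0, 0, 0], 0], [0, [0, 0, 0], 0], [0, [0, 0, 0], 0], [0, [0, 0, 0], 0], [0, [0, 0, 0], 0], [0, [0, 0, 0], 0]]' > mv.in && python3 -m crank mv.in 80;  echo '[[0, [0, 0, -0.1], 0], [0, [0, 0, -0.3], 0], [0, [0, 0, -0.4], 0], [0, [0, 0, -0.4], 0], [0, [0, 0, -0.4], 0], [0, [0, 0, -0.4], 0], [0, [0, 0, 0], 0], [0, [0, 0, 0], 0]]' > mv.in && python3 -m crank mv.in
python3 - <<'E'
from h import *
a=grab('top','top2.png');b=grab('side','side2.png')
c=np.hstack([cv2.resize(a[130:235,145:275],(500,404)),cv2.resize(b[90:205,190:290],(300,345))[:345].copy() if 0 else cv2.resize(b[90:205,190:265],(264,404))])
cv2.imwrite('pics/c3.png',c[:,:,::-1])
o=telemetry.get_obs();print(o['ee_pos'],o['wrist_force'],o['moment'])
E
```

```text
t: 3.7
ee_pos: [0.5621, 0.2394, 0.1339]
ee_rot: [[0.969, -0.248, 0.001], [-0.248, -0.969, 0.0], [0.001, -0.001, -1.0]]
wrist_force: [-0.3, -0.3, 5.3]
opening: 0.319
grip_force: 78.7
t: 4.5
ee_pos: [0.5615, 0.2391, 0.2321]
ee_rot: [[0.969, -0.248, -0.001], [-0.248, -0.969, -0.0], [-0.001, 0.001, -1.0]]
wrist_force: [-0.1, -0.3, -3.2]
opening: 0.316
grip_force: 79.2
[0.56104239 0.23899897 0.23116414] [ 0.04288259 -0.11366857 -3.09944782] [-0.01084492  0.02754799 -0.02659939]
```

View pics/c3.png

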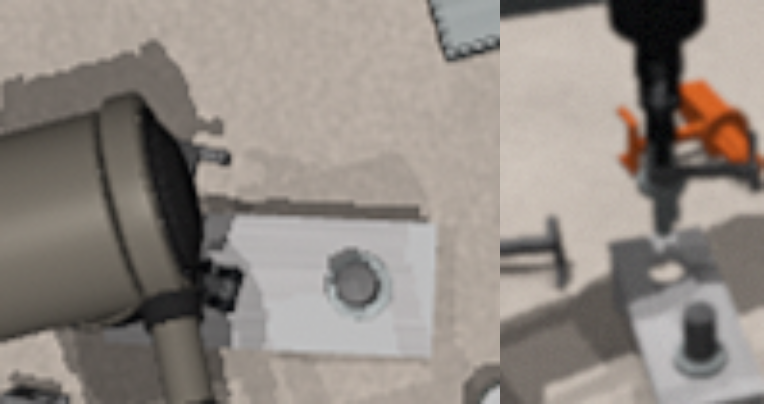

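Lifted cleanly: the hole is empty at (663,270) of the picture, and the hanger hangs straight with its arm to the right. Going up and across to the socket.

In the tool's units: -0.03 m is -0.6, -0.02 m is -0.4.

```bash
echo '[[0, [0, 0, -0.4], 0], [0, [0, 0, -0.6], 0], [0, [0, 0, -0.1], 0]]' > mv.in && python3 -m crank mv.in;  echo '[[0, [0.104, 0.82, 0], 0], [0, [0.104, 0.82, 0], 0], [0, [0.104, 0.82, 0], 0], [0, [0.104, 0.82, 0], 0], [0, [0.104, 0.82, 0], 0], [0, [0.104, 0.82, 0], 0], [0, [0.104, 0.82, 0], 0], [0, [0.104, 0.82, 0], 0], [0, [0.104, 0.82, 0], 0], [0, [0.104, 0.82, 0], 0]]' > mv.in && python3 -m crank mv.in; echo '[[0, [0, 0, 0.6], 0], [0, [0, 0, 0.4], 0], [0, [0, 0, 0], 0], [0, [0, 0, 0], 0]]' > mv.in && python3 -m crank mv.in
python3 - <<'E'
from h import *
b=grab('side','side3.png')
o=telemetry.get_obs();p=np.array(o['ee_pos']);print(o['t'],p)
for z in(.103,.09,.075,.044,.036): print(z,proj('side',p-[0,0,z]))
q=proj('side',p-[0,0,.07]).astype(int);print(q)
u,v=q[0]-35,q[1]-40
cv2.imwrite('pics/c4.png',cv2.resize(b[v:v+75,u:u+90],(720,600),interpolation=cv2.INTER_CUBIC)[:,:,::-1]);print(u,v)
g=cv2.cvtColor(b,cv2.COLOR_RGB2GRAY)
for r in range(q[1]-8,q[1]+18,2): print(r,g[r,q[0]-12:q[0]+13])
E
```

```text
t: 4.9
ee_pos: [0.5627, 0.2396, 0.2901]
ee_rot: [[0.969, -0.248, 0.004], [-0.248, -0.969, 0.001], [0.004, -0.002, -1.0]]
wrist_force: [0.8, -0.0, -2.3]
opening: 0.318
grip_force: 79.4
t: 5.9
ee_pos: [0.5097, -0.1722, 0.2861]
ee_rot: [[0.969, -0.248, -0.002], [-0.248, -0.969, 0.001], [-0.002, -0.001, -1.0]]
wrist_force: [0.5, -0.2, -3.2]
opening: 0.32
grip_force: 80.2
t: 6.3
ee_pos: [0.5104, -0.1706, 0.2373]
ee_rot: [[0.969, -0.247, -0.002], [-0.247, -0.969, 0.001], [-0.002, -0.0, -1.0]]
wrist_force: [0.3, -0.6, -2.5]
opening: 0.321
grip_force: 80.2
6.35 [ 0.51097044 -0.17075898  0.23828519]
0.103 [260.8 269.4]
0.09 [260.9 266.4]
0.075 [261.  262.8]
0.044 [261.3 255.1]
0.036 [261.4 253. ]
[261 261]
226 221
253 [133 140 146 147 132  91  58  42  34  21  18  11  14  15  14  21  24  32
  31  31  39  41  49  46  55]
255 [130 138 149 152 136  96  67  59  61  40  21  11  12  13  13  27  47  56
  54  50  70  92  95  79  69]
257 [124 125 141 151 142 104  62  48  49  40  28  32  32  31  32  37  46  56
  64  77 124 178 183 149 125]
259 [126 124 124 138 141 123  96  87  82  64  53  54  53  56  56
[... 305 characters left out ...]
  72  65  66  67  73  99 157
 201 205 183 147 129 131 133]
267 [127 133 135 136 136 135 117  79  64  61  63  68  62  72  91 123 146 176
 192 180 153 134 134 135 133]
269 [132 136 136 135 136 133 118  88  65  65  65  65  67  79 108 130 141 148
 141 136 128 133 134 130 133]
271 [159 157 160 151 143 143 149 138 118  94  74  75  82 101 118 125 131 130
 133 133 134 134 137 132 132]
273 [189 191 190 184 181 181 188 187 168 124 103  97 100 105 101 107 116 119
 120 123 134 139 141 138 134]
275 [158 175 187 192 187 190 194 201 190 142 103  96  99  98  99 100 104 111
 116 117 128 136 139 137 136]
277 [164 184 190 191 188 190 194 191 185 151 113  84  79  86  87  86  92 101
 108 109 116 118 126 134 134]
```

View pics/c4.png

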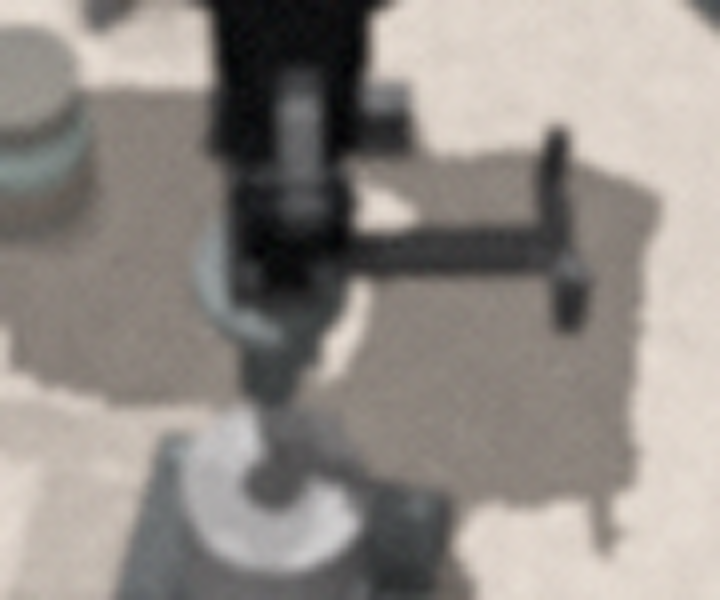

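The shaft and collar appear centred at column ≈259.3 against ≈261 predicted, so the hanger sits about 3–4 mm towards −x of the tool from the TCP. I'll turn it to the keyway's yaw and measure again.

In the tool's units: -0.139 rad is -1.39.

```bash
echo '[[0, [0, 0, 0], -1.39], [0, [0, 0, 0], -1.39], [0, [0, 0, 0], -1.39], [0, [0, 0, 0], -1.39], [0, [0, 0, 0], -1.39], [0, [0, 0, 0], -1.39], [0, [0, 0, 0], -1.39], [0, [0, 0, 0], -1.39], [0, [0, 0, 0], -1.39], [0, [0, 0, 0], 0]]' > mv.in && python3 -m crank mv.in; echo '[[0, [0, 0, 0], 0], [0, [0, 0, 0], 0]]' > mv.in && python3 -m crank mv.in
python3 - <<'E'
from h import *
b=grab('side','side4.png')
o=telemetry.get_obs();p=np.array(o['ee_pos']);R=o['ee_rot'];print(o['t'],p,np.arctan2(R[1][0],R[0][0]))
for z in(.103,.09,.044,.036): print(z,proj('side',p-[0,0,z]))
print('sleeve',proj('side',[.510,-.1705,.08]),'x10',proj('side',[.52,-.1705,.08]))
u,v=226,221
a=cv2.imread('pics/side3.png')[v:v+75,u:u+60]
c=np.hstack([cv2.resize(a,(400,500),interpolation=cv2.INTER_CUBIC),cv2.resize(b[v:v+75,u:u+60,::-1],(400,500),interpolation=cv2.INTER_CUBIC)])
cv2.imwrite('pics/c5.png',c)
E
```

```text
t: 7.35
ee_pos: [0.5113, -0.1707, 0.2392]
ee_rot: [[0.538, 0.843, 0.002], [0.843, -0.538, -0.001], [0.0, 0.003, -1.0]]
wrist_force: [0.1, -1.3, -2.9]
opening: 0.317
grip_force: 80.5
t: 7.55
ee_pos: [0.5109, -0.1708, 0.2385]
ee_rot: [[0.542, 0.841, 0.001], [0.841, -0.542, -0.001], [-0.0, 0.001, -1.0]]
wrist_force: [-0.0, -0.0, -2.8]
opening: 0.321
grip_force: 80.5
7.6 [ 0.51082043 -0.170834    0.23834638] 0.9988750058293776
0.103 [260.8 269.4]
0.09 [260.9 266.4]
0.044 [261.2 255.1]
0.036 [261.3 253.1]
sleeve [260.  281.5] x10 [264.  280.4]
```

View pics/c5.png

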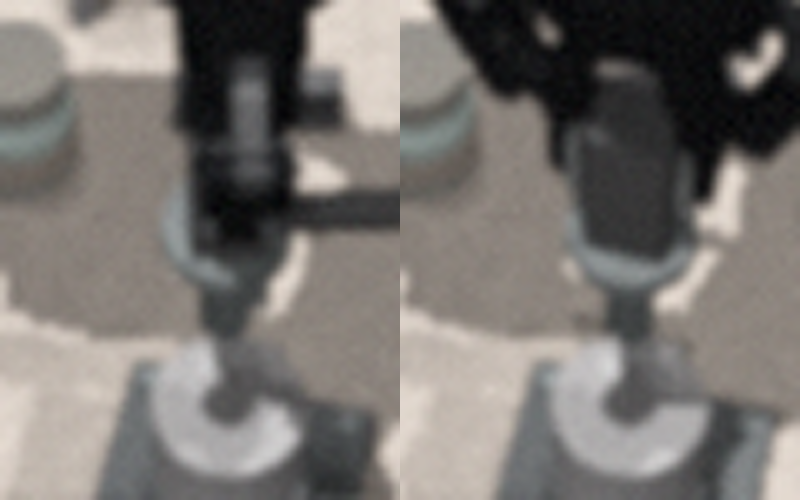

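```bash
python3 - <<'E'
from h import *
o=telemetry.get_obs();p=np.array(o['ee_pos'])
def sil(n,c,r,z,k=1):
    return np.array([proj(n,[c[0]+r*np.cos(a),c[1]+r*np.sin(a),z]) for a in np.linspace(0,6.28,90)])
for yaw in(1.0,-.25):
  for e in(0,-.003,-.005):
    c=p[:2]+e*np.array([np.cos(yaw),np.sin(yaw)])
    s=sil('side',c,.022,p[2]-.049); t=sil('side',c,.0065,p[2]-.104);h=sil('side',c,.009,p[2]-.100)
    print(yaw,e,'collar L,R,bot',s.min(0)[0],s.max(0)[0],s.max(0)[1],'tip bot',t.max(0)[1],'shaft LR',h.min(0)[0],h.max(0)[0])
for i in(3,4):
    g=cv2.cvtColor(cv2.imread(f'pics/side{i}.png'),cv2.COLOR_BGR2HSV)
    gray=g[:,:,2]
    print(i); print('col260',gray[252:280,260]); print('col258',gray[252:280,258])
    for r in(253,255,257,265,267):print(r,gray[r,244:276])
s=sil('side',(.51,-.1705),.028,.08);print('sleeve',s.min(0),s.max(0))
E
```

```text
1.0 0 collar L,R,bot 251.2 271.2 265.1 tip bot 272.1 shaft LR 256.9 264.7
1.0 -0.003 collar L,R,bot 250.8 270.9 266.3 tip bot 273.2 shaft LR 256.5 264.4
1.0 -0.005 collar L,R,bot 250.5 270.6 267.1 tip bot 274.0 shaft LR 256.3 264.1
-0.25 0 collar L,R,bot 251.2 271.2 265.1 tip bot 272.1 shaft LR 256.9 264.7
-0.25 -0.003 collar L,R,bot 249.8 269.8 265.1 tip bot 272.2 shaft LR 255.6 263.4
-0.25 -0.005 collar L,R,bot 248.9 268.9 265.2 tip bot 272.2 shaft LR 254.7 262.5
3
col260 [ 17  11  15  12  18  34  45  54  70  94 113 109  85  76  68  69  70  66
  68  76  94  97 101  97  88  87  83  86]
col258 [  7  22  41  43  44  41  49  65 100 124 130 108  87  73  67  63  63  67
  73  94 113 125 135 142 154 151 134 106]
253 [138 138 137 136 135 138 142 148 150 133  94  58  44  35  22  19  11  16
  15  16  21  27  34  32  32  40  42  50  47  55  55  56]
255 [140 135 137 137 136 135 138 152 154 138  97  67  62  63  43  22  12  13
  14  16  28  49  59  56  53  71  97  98  82  73  77  84]
257 [139 141 139 139 139 130 127 144 153 144 105  62  49  49  41  29  34  33
  32  33  39  47  56  65  78 127 185 
[... 546 characters left out ...]
138 138 135 136 137 141 137 117  83  58  52  58  52  55  52  54  57
  53  55  51  48  45  59  78  94 148 202 215 221 225 220]
255 [139 141 141 138 137 140 140 136 128  94  65  52  54  55  55  56  51  57
  55  53  52  52  49  57  65  81 119 163 170 181 203 208]
257 [141 144 143 140 137 140 127 123 126 114  86  72  62  60  58  53  53  53
  55  54  49  48  57  78  89  88 104 136 143 141 144 148]
265 [140 140 138 140 140 139 139 139 146 145 146 139 117  88  76  77  78  80
  79 104 159 208 224 226 215 190 155 139 140 139 143 142]
267 [140 137 139 143 140 139 137 142 137 138 137 132 112  78  65  68  68  64
  69  98 153 184 182 180 184 162 146 140 141 141 137 140]
sleeve [248.5 271.3] [271.6 292.2]
```

In the tool's units: 0.02 m is 0.4, 0.007 m is 0.14.

```bash
echo '[[0, [0.032, 0.014, 0.4], 0], [0, [0, 0, 0.4], 0], [0, [0, 0, 0.14], 0], [0, [0, 0, 0], 0], [0, [0, 0, 0], 0], [0, [0, 0, 0], 0]]' > mv.in && python3 -m crank mv.in
python3 - <<'E'
from h import *
b=grab('side','side5.png');t=grab('top','top5.png')
o=telemetry.get_obs();p=np.array(o['ee_pos']);print(o['t'],p,o['wrist_force'],o['moment'])
print(proj('side',p-[0,0,.103]),proj('top',p-[0,0,.103]))
c=np.hstack([cv2.resize(b[245:300,230:290],(400,367),interpolation=cv2.INTER_CUBIC),cv2.resize(t[195:255,315:380],(397,367),interpolation=cv2.INTER_CUBIC)])
cv2.imwrite('pics/c6.png',c[:,:,::-1])
g=b.max(2)
for r in range(264,292,2):print(r,g[r,244:278])
E
```

```text
t: 8.2
ee_pos: [0.5127, -0.1702, 0.1921]
ee_rot: [[0.54, 0.842, 0.002], [0.842, -0.54, -0.001], [0.0, 0.002, -1.0]]
wrist_force: [-0.3, -0.1, -3.0]
opening: 0.321
grip_force: 80.4
8.3 [ 0.51251805 -0.17010463  0.19185465] [-0.31456021 -0.3358765  -2.90475096] [-0.01785694 -0.03602324  0.00842703]
[261.  279.2] [350.9 224.4]
264 [140 138 138 136 138 139 138 140 138 123  87  59  51  56  53  56  56  54
  56  55  54  51  50  66  74  78  94 120 132 139 143 141 137 136]
266 [140 139 141 141 138 141 138 134 140 125  88  56  55  54  54  54  60  52
  54  56  53  49  46  54  66  70 100 131 142 141 139 140 140 140]
268 [137 135 139 137 141 138 136 128 128 123 104  76  67  60  56  56  55  53
  53  55  53  44  56  78  96  99 108 132 143 142 143 141 141 138]
270 [125 127 127 129 134 139 140 133 118 127 136 140 138 134 124 109  98  93
  82  68  66  68  90 112 126 122 118 132 141 143 141 141 142 142]
272 [113 114 115 116 118 118 122 121 110 111 116 128 138 146 146 145 144 145
 141 140 132 129 121 119 103 103 113 126 139 140 140 141 140 140]
274 [184 180 172 162 154 151 168 176 171 175 167 143 120 10
[... 527 characters left out ...]
15 120 134 163 175 174 172 177 173 162 135 102  79  76  73  74
  75  77  80  84  87  85  84  89 100 108  89  74  69  76  83  98]
284 [120 116 116 116 124 149 169 174 173 174 174 171 167 148 131 114 107 109
 119 121 115 112 120 122 125 140 154 136  96  69  68  71  93 103]
286 [112 115 114 114 113 117 146 169 176 172 172 172 172 171 172 170 166 168
 174 175 172 170 172 178 178 167 149 113  72  65  70  72  75  82]
288 [112 118 116 111 104 100 111 142 166 175 174 176 174 173 171 175 173 173
 174 174 176 179 190 190 168 136  99  70  62  69  74  87 108 123]
290 [119 115 114 111 100  99 100 107 121 136 149 166 168 175 174 172 174 178
 178 182 181 185 174 147 118  82  75  67  64  70  87 111 128 133]
```

View pics/c6.png

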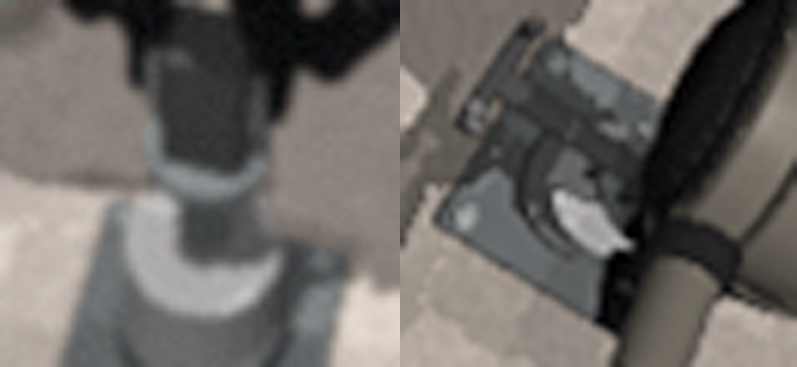

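```bash
python3 - <<'E'
from h import *
p=np.array(telemetry.get_obs()['ee_pos'])
f=lambda u,v,z:onz('top',315+(u-400)/6.11-.4,195+v/6.11-.4,z)
x=np.array([.54,.842]);y=np.array([-.842,.54])
for n,u,v,z in(('barmid',502,70,.163),('end1',470,110,.163),('end2',533,28,.163),('end1hi',470,110,.182),('end2hi',533,28,.182)):
    d=f(u,v,z)[:2]-p[:2];print(n,d@x,d@y)
s=cv2.imread('pics/side0.png').max(2);print(s[268:296,260],s[268:296,258]);
E
```

```text
barmid 0.07562791231939532 -0.0023088779428722464
end1 0.07732731587469124 0.0178181218637335
end2 0.07468574606836484 -0.022899173323888834
end1hi 0.07945689924379591 0.01970933342791499
end2hi 0.0768611379056817 -0.02030186763422895
[212 210 211 205 207 201 196 174 145 115  90  81  76  74  75  80 115 169
 195 203 204 206 204 192 150 104  91  91] [215 211 209 208 203 202 208 208 206 189 146 102  82  78  79 105 150 188
 201 197 200 203 204 186 136  96  92  96]
```

In the tool's units: 0.006 m is 0.12, 0.004 m is 0.08.

```bash
echo '[[0, [0, 0, 0.12], 0], [0, [0, 0, 0.08], 0], [0, [0, 0, 0.04], 0], [0, [0, 0, 0], 0]]' > mv.in && python3 -m crank mv.in;echo '[[0, [0, 0, 0.04], 0], [0, [0, 0, 0.04], 0], [0, [0, 0, 0], 0]]' > mv.in && python3 -m crank mv.in|grep -v rot
```

```text
t: 8.7
ee_pos: [0.5119, -0.1698, 0.1784]
ee_rot: [[0.54, 0.842, -0.001], [0.842, -0.54, 0.0], [-0.0, -0.001, -1.0]]
wrist_force: [0.9, -0.7, -2.9]
opening: 0.317
grip_force: 80.4
t: 9.0
ee_pos: [0.512, -0.1698, 0.1747]
wrist_force: [-0.5, 0.1, -4.0]
opening: 0.321
grip_force: 80.4
```

In the tool's units: 0.003 m is 0.06, 0.002 m is 0.04.

```bash
echo '[[0, [0, 0, 0.06], 0], [0, [0, 0, 0.04], 0], [0, [0, 0, 0], 0]]' > mv.in && python3 -m crank mv.in|grep -v rot;echo '[[0, [0, 0, 0.04], 0], [0, [0, 0, 0.02], 0], [0, [0, 0, 0.02], 0], [0, [0, 0, 0], 0]]' > mv.in && python3 -m crank mv.in|grep -v rot
```

```text
t: 9.3
ee_pos: [0.5119, -0.1698, 0.1696]
wrist_force: [0.5, 0.1, -3.5]
opening: 0.321
grip_force: 80.4
t: 9.7
ee_pos: [0.512, -0.1699, 0.1658]
wrist_force: [0.7, 0.6, -3.5]
opening: 0.32
grip_force: 80.4
```

```bash
echo '[[0, [0, 0, 0.02], 0], [0, [0, 0, 0.02], 0], [0, [0, 0, 0.02], 0], [0, [0, 0, 0], 0]]' > mv.in && python3 -m crank mv.in|grep -v rot;echo '[[0, [0, 0, 0.02], 0], [0, [0, 0, 0.02], 0], [0, [0, 0, 0.02], 0], [0, [0, 0, 0], 0]]' > mv.in && python3 -m crank mv.in|egrep -v rot
```

```text
t: 10.1
ee_pos: [0.512, -0.1699, 0.1628]
wrist_force: [1.0, -0.2, -2.1]
opening: 0.318
grip_force: 80.4
t: 10.5
ee_pos: [0.512, -0.1699, 0.1598]
wrist_force: [-0.3, -0.7, -2.5]
opening: 0.321
grip_force: 80.4
```

In the tool's units: 0.003 m is 0.06.

```bash
echo '[[0, [0, 0, 0.06], 0], [0, [0, 0, 0.06], 0], [0, [0, 0, 0.06], 0], [0, [0, 0, 0.06], 0], [0, [0, 0, 0], 0]]' > mv.in && python3 -m crank mv.in 110|grep -v rot;echo '[[0, [0, 0, 0.06], 0], [0, [0, 0, 0.06], 0], [0, [0, 0, 0.06], 0], [0, [0, 0, 0], 0]]' > mv.in && python3 -m crank mv.in|egrep -v rot
```

```text
t: 11.0
ee_pos: [0.5118, -0.1698, 0.1474]
wrist_force: [-0.1, -0.0, -2.7]
opening: 0.311
grip_force: 108.2
t: 11.4
ee_pos: [0.5123, -0.17, 0.1393]
wrist_force: [-1.2, 0.6, 4.9]
opening: 0.312
grip_force: 109.1
```

In the tool's units: 0.003 m is 0.06, 0.002 m is 0.04.

```bash
echo '[[0, [0, 0, 0.06], 0], [0, [0, 0, 0.06], 0], [0, [0, 0, 0.04], 0], [0, [0, 0, 0], 0]]' > mv.in && python3 -m crank mv.in|grep -v rot;echo '[[0, [0, 0, 0.04], 0], [0, [0, 0, 0.02], 0], [0, [0, 0, 0], 0], [0, [0, 0, 0], 0]]' > mv.in && python3 -m crank mv.in|egrep -v rot
```

```text
t: 11.8
ee_pos: [0.5124, -0.17, 0.1319]
wrist_force: [-2.2, 2.0, 8.6]
opening: 0.318
grip_force: 109.8
t: 12.2
ee_pos: [0.5124, -0.17, 0.1293]
wrist_force: [-2.4, 2.4, 9.6]
opening: 0.313
grip_force: 109.8
```

Still only spring force (about 12.5 N). I'll step down until the force jumps at the collar.

In the tool's units: 0.001 m is 0.02.

```bash
echo '[[0, [0, 0, 0.02], 0], [0, [0, 0, 0], 0], [0, [0, 0, 0], 0]]' > mv.in && python3 -m crank mv.in|egrep 'pos|wrist';echo '[[0, [0, 0, 0.02], 0], [0, [0, 0, 0], 0], [0, [0, 0, 0], 0]]' > mv.in && python3 -m crank mv.in|egrep 'pos|wrist';echo '[[0, [0, 0, 0.02], 0], [0, [0, 0, 0], 0], [0, [0, 0, 0], 0]]' > mv.in && python3 -m crank mv.in|egrep 'pos|wrist'
```

```text
ee_pos: [0.5124, -0.17, 0.1289]
wrist_force: [-4.1, 2.3, 14.4]
ee_pos: [0.5124, -0.1701, 0.1288]
wrist_force: [-5.8, 2.9, 22.3]
ee_pos: [0.5124, -0.17, 0.1288]
wrist_force: [-9.1, 3.7, 28.9]
```

```bash
echo '[[0, [0, 0, 0], 0], [0, [0, 0, 0], 0], [0, [0, 0, 0], 0], [0, [0, 0, 0], 0]]' > mv.in && python3 -m crank mv.in
python3 - <<'E'
from h import *
b=grab('side','side6.png');o=telemetry.get_obs();print(o['wrist_force'],o['moment'],o['grip_force'])
cv2.imwrite('pics/c7.png',cv2.resize(b[230:320,210:310],(667,600),interpolation=cv2.INTER_CUBIC)[:,:,::-1])
E
```

```text
t: 13.5
ee_pos: [0.5124, -0.17, 0.1288]
ee_rot: [[0.539, 0.842, 0.003], [0.842, -0.539, -0.002], [0.0, 0.003, -1.0]]
wrist_force: [-8.4, 4.0, 29.2]
opening: 0.319
grip_force: 112.5
[-8.18539561  2.4133293  29.24694822] [ 0.93190782  1.954174   -0.02745263] 112.49684929847717
```

View pics/c7.png

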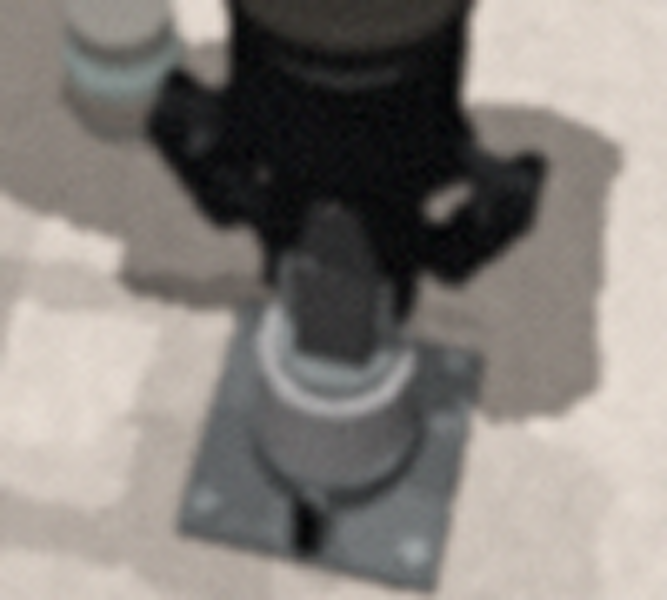

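The collar sits evenly on the sleeve, with the bright ring around it at (335,390). There is a small side load, so I'll ease the command slightly towards −x, +y.

In the tool's units: -0.0008 m is -0.016, -0.0003 m is -0.006.

```bash
echo '[[0, [-0.006, -0.016, 0], 0], [0, [0, 0, 0], 0], [0, [0, 0, 0], 0], [0, [0, 0, 0], 0]]' > mv.in && python3 -m crank mv.in; python3 -c "
from h import *
o=telemetry.get_obs();print(o['moment'],o['ee_pos'])"
```

```text
t: 13.95
ee_pos: [0.5123, -0.17, 0.1288]
ee_rot: [[0.54, 0.842, 0.004], [0.842, -0.54, -0.002], [0.001, 0.005, -1.0]]
wrist_force: [-6.2, 3.1, 28.6]
opening: 0.317
grip_force: 111.9
[ 0.87457527  1.429344   -0.00524027] [ 0.51228345 -0.17002149  0.12877368]
```

In the tool's units: -0.0015 m is -0.03, -0.0003 m is -0.006.

```bash
echo '[[0, [-0.006, -0.03, 0], 0], [0, [0, 0, 0], 0], [0, [0, 0, 0], 0], [0, [0, 0, 0], 0]]' > mv.in && python3 -m crank mv.in; python3 -c "
from h import *
o=telemetry.get_obs();print(o['moment'],o['ee_pos'])"
```

```text
t: 14.35
ee_pos: [0.512, -0.17, 0.1288]
ee_rot: [[0.54, 0.842, 0.007], [0.842, -0.54, -0.003], [0.001, 0.007, -1.0]]
wrist_force: [-2.2, 2.3, 23.1]
opening: 0.316
grip_force: 111.4
[ 0.62950316  0.65028521 -0.02892457] [ 0.51200594 -0.1699624   0.12881202]
```

```bash
echo '[[0, [0, 0, 0.02], 0], [0, [0, 0, 0], 0], [0, [0, 0, 0], 0], [0, [0, 0, 0], 0], [0, [0, 0, 0], 0]]' > mv.in && python3 -m crank mv.in && python3 -c "
from h import *
o=telemetry.get_obs();print(o['moment'],o['ee_pos']);print(env.hand_in())"
```

```text
t: 14.85
ee_pos: [0.512, -0.17, 0.1288]
ee_rot: [[0.54, 0.842, 0.007], [0.842, -0.54, -0.003], [0.001, 0.008, -1.0]]
wrist_force: [-4.4, 2.6, 30.7]
opening: 0.309
grip_force: 112.8
[ 0.878267    1.21171708 -0.07710634] [ 0.51200717 -0.16996841  0.12875138]
the job is handed in; nothing more can be done
None
```

I handed the job in at 14.85 s: the hanger is keyed into the socket with its collar flush, and the arm still grips it at about 113 N, pressing down with about 31 N; no result came back.

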